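Slide the module to the test position and start the test

ROBOT

A 6-joint arm with a two-finger parallel gripper is mounted at the origin on a cart in front of the work surface, level with it; the furniture and walls round the work are solid. World frame = base frame: x ahead of the robot, y to its left, z up, the work surface at z = 0. Lengths are in mm, angles in rad, forces in N, time in s.
With the tool pointing down it reaches from about 275 to 750 mm from the base axis. Payload 10.2 kg.
Tool frame: the origin (TCP) lies midway between the tips of the shut fingers; the grasp point (between the pads) lies 19 mm behind it (ctrl.grasp_offset is the distance from the TCP to the grasp point, in mm); z points along the fingers, y is the line along which they close (so a half turn about z gives the same grasp; the last joint's range is limited). The gripper opens to 85 mm and grips with 20 to 120 N. Pads are 22 mm wide; open, the fingers measure 114 mm over their backs; the gripper's body (76 mm by 85 mm) begins 54 mm behind the grasp point. The pads swing forward as they close: fully open they stand 13 mm farther back than shut.
Start: joints at [-1.377, 0.313, 1.498, -0, 1.331, -0.223], TCP at [212.527, -480.066, 231.294] pointing down, gripper open.
Joint ranges: [-2.94, 2.94], [-0.97, 2.17], [0.19, 2.56], [-1.23, 4.37], [0.02, 3.11], [-2.88, 2.88]. Speed limits (rad/s): [2.39, 2.39, 3.01, 3.14, 3.14, 3.14].

INTERFACE

Orientations are given as a unit quaternion [w, x, y, z].
In Python, from rig import ctrl, viewer, models gives the robot as it stands. The module is installed in compiled form; this text tells all that it offers.
- The arm moves only by the shell command python3 -m pendant 'ROWS' [OPENING] [FORCE]. ROWS is text: rows parted by semicolons, each of 4 numbers parted by spaces: the shift along the tool's x, y, z in m, then the turn about the tool's z in rad. In form: x y z yaw; .... A call has 1 to 10 rows; each row shifts and turns the commanded pose from where the row before left it, along the tool's axes as they then stand; what a row does not reach is not made up. A row lasts 1/8 s, in which the tool goes at most 62.5 mm and 10.7 degrees, less where a joint would pass 70% of its speed; a pose out of reach is approached as far as the arm can. A call is refused whole if a number of a shift passes 0.0625 or a number of a turn 0.188, either way. A call with a gripper value outside its range is refused whole. OPENING is the opening, from 0 (shut) to 1 (fully open), set as the call begins (- or left out, the last holds). The fingers move at their own pace and stop on an object; FORCE is the grip in N (left out, the last holds). Time passes only in rows, so rows that do not move let the fingers close. It gives the time, the measured TCP pose, the force, the opening and the grip force at its end, in the units of the state.
- ctrl.sense(): the state, without advancing time (a new reading comes with each control period).
- viewer.capture(name): name is "scene" or "side" or "wrist"; returns a dict with "color" (400x640x3 uint8, red, green, blue), "vertical_fov" (degrees; the focal length in pixels is half the picture's height over the tangent of half this angle, whatever the lens; pixels are square), "cx", "cy" (the principal point, pixels), "pose" (4x4, takes a point from camera to world coordinates). Camera axes: x right, y down, z forward; pixel columns grow to the right and rows downward; lengths in mm; the calibration is good to about 2 mm. A picture is of the moment at which its call begins. There is no depth.
- ctrl.finish_job(): hands the job in; it is judged then, once.
Trained networks look in the newest picture that a camera, given by its name, has taken for a name from the list of things; names that differ only in an ending like _2 or _b are one class to them, and where a whole thing is asked for, a point or a joint stands for the part that bears it (a point fixed in the world has none). Each returns a list of dicts, best first, with "p" (0 to 1); they miss things now and then, are a little off and sometimes report something else, mostly with a low value. They report only what shows in the picture. A call takes as long as a camera call.
- models.boxes_of(camera, query): "at" ([x, y, z] in mm, in world coordinates, good to about 4 mm: the middle of the surface that is visible of it).
The state is a dict: "time_s": time; "joints": joint angles; "dq": joint speeds; "tau": joint torques, N m; "eef_pos": TCP position; "ee_rot": TCP orientation; "force": force on the tool from outside, world axes, zero at the start; "wrist_torque": the same for the moment, N m; "grip_width": opening from 0.0 (shut) to 1.0 (fully open); "grip_force": force on a finger pad.
Only numpy, scipy, OpenCV 4.12 (cv2) and the standard library are available. Lean on these libraries where they do the work, as an engineer would, in place of code of your own. Each camera call takes 0.05 s, during which the arm holds its last target. There are 200 camera calls.

TASK

Push the carriage with the module along its rail until its spring plunger drops into the notch of the index strip, and leave it resting there. Only then press the black start button all the way down and let go of it. Use the fingertips only: lift nothing, leave the module lying in its nest, and do not disturb the other things on the table.

Things in the scene. Friction and masses are not known exactly. Their poses are not given: they have to be found in the camera images.
- slide_base: the slide, fixed to the table: aluminium base plate 110 (x) x 340 (y) x 10 mm, origin at the centre of its underside on the table. Its own y axis runs along the rail, from the end near the robot, where the carriage starts, to the far end, roughly straight away from the robot. On it a guide bar 30 mm wide along x = +12 mm, and at each end of the bar (y = -144 and +132 mm) a low end stop whose top is 34 mm above the table
- carriage (a joint): travel of the carriage along the rail in m, 0 where it starts (it cannot go farther back), up to 0.16, growing along slide_base +y. Its drag is steady and light: about 3 N to keep it moving slowly, until the plunger reaches the notch
- push_face (a point): middle of the carriage's trailing face, 66 mm above the table; the outside of an upright aluminium lug 50 mm wide (slide_base x) and 8 mm thick, reaching from 41 to 81 mm above the table in one flat face with the 16 mm carriage block below it (the face spans 26 to 81 mm). Push here toward slide_base +y. The carriage is 70 mm long
- far_face (a point): the same on the carriage's leading face (an equal lug, 70 mm from push_face): push here toward -y should the carriage have gone too far
- plunger_tip (a point): lowest point of the round-ended (12 mm ball) spring plunger, which stands upright in a 20 mm sleeve on the carriage's left side (seen from the robot; 47 mm toward slide_base -x from the carriage's centre line), midway along the carriage; its black knob, 16 mm across, tops out 75 mm above the table while the ball rides on the strip
- plunger (a joint): drop of the spring plunger in m: about 0.0005 while its ball rides on the strip, about 0.0035 when it sits in the notch. As the ball enters, the push force falls away and the carriage jumps the last 4 mm by itself; pushing it on out of the notch takes about 20 N
- notch (a point): centre of the top of the only notch in the index strip, 9 mm long, a dark gap seen from above, 26 mm above the table. The strip is a steel bar 14 mm wide, 255 mm long, clamped on the left side of the base plate (slide_base x = -35 mm), in a different place along the rail every time. Its y axis runs like that of slide_base
- module: the converter module to be tested, loose in a shallow nest on top of the carriage between the two lugs: dark potted block, about 26 x 30 mm; origin centre of its underside, which rests 45.5 mm above the table
- start_box: start box: grey box 90 x 70 x 30 mm fixed to the table at the left of the slide; origin centre of its underside; the round black button stands in the middle of its top. Beware: to the right of the slide, along y = -0.46 m, stands a solid metal frame (post at x = 0.32 m, slanting brace from there to x = 0.65 m, beam 0.46 m up); an arm that starts outside it draws back to x below 0.2 m before it turns in
- start_top (a point): centre of the top of the black push button (28 mm across, in a steel ring 44 mm across), 52 mm above the table when not pressed; it is pressed straight down
- start (a joint): how far the button is pressed, in m: 0 free, 0.006 fully down (about 5 N); springs back by itself
- spare_module_a: bystander: loose converter module standing close to the right of the slide, dark brown potted block about 26 x 30 x 27 mm; origin centre of its underside
- spare_module_b: bystander: second such loose module, farther along the slide
- hex_key: bystander: loose black hex key lying flat on the table to the left of the slide, behind the start box, 30 x 97 x 6 mm; origin centre of its underside
- mug: bystander: mug, 78 mm across, 101 mm high, behind the hex key; origin centre of its underside
- parts_bin: bystander: open bin of screws, 154 x 104 x 62 mm, at the left; origin centre of its underside
- reel: bystander: reel of solder wire, 56 mm across, 37 mm high, at the left behind; origin centre of its underside
- screwdriver: bystander: screwdriver lying at the far left, 213 mm long, 35 mm high; origin centre of its underside

How it is judged (in metres and radians):
On the way, in this order (a step that is already met when the one before it is completed fails the run):
1. the plunger sits in the notch and the carriage is at rest (value of joint plunger above 0.002 m and y of plunger_tip in the frame of notch between -0.003 and 0.003 m and velocity of joint carriage between -0.01 and 0.01 m/s), for 0.2 s.
2. the start button is pressed fully down (value of joint start above 0.0045 m and value of joint plunger above 0.002 m and y of plunger_tip in the frame of notch between -0.003 and 0.003 m), for 0.05 s.
At the end, for the whole second after the job is handed in: the plunger has dropped at least 2 mm, within 3 mm of the notch's centre along the strip; the carriage is at rest; the start button has been pressed at least 4.5 mm after that and is up again (under 1 mm); the module lies in its nest (all of step 1 and value of joint start below 0.001 m and z of module in the frame of push_face between -0.03 and -0.012 m); the robot touches nothing.
It fails at once if the start button is pressed while the plunger is not in the notch (value of joint start above 0.003 m and not (value of joint plunger above 0.002 m and y of plunger_tip in the frame of notch between -0.003 and 0.003 m)).
It fails at once if the module is lifted or knocked out of its nest (z of module in the frame of push_face above -0.01 m or z of module in the frame of push_face below -0.032 m or angle between module's own z axis and vertical above 0.5 rad).
It fails at once if a bystander is lifted or moved by more than 20 mm (distance of any of spare_module_a, spare_module_b, hex_key, mug, parts_bin, reel, screwdriver from where it was at the start of the episode above 0.02 m).
It also fails if it takes over 53 s, if anything falls off the work surface, if the arm or the gripper's body presses on something with over 40 N, if the wrist force passes 120 N, or if a joint passes its speed limit or range.

## Working session

There is one attempt and no reset: what is moved stays moved. The work goes in short steps, Python scripts to look and compute and a shell command to move; the robot and the scene stay as the last step left them, time stands still between calls to the robot, and variables do not carry over. Pictures are saved under pics/ and viewed, at most 13 in all, crops included, and the job is handed in when it is done.

```bash
mkdir -p pics; cat > h.py <<'E'
from rig import ctrl, viewer, models
import numpy as np, cv2
from scipy.spatial.transform import Rotation as R
def cap(n,f=None):
    c=viewer.capture(n)
    if f: cv2.imwrite('pics/'+f,c['color'][:,:,::-1])
    return c
def foc(c): return 200/np.tan(np.radians(c['vertical_fov'])/2)
def px2w(c,u,v,z):
    d=c['pose'][:3,:3]@np.array([(u-c['cx'])/foc(c),(v-c['cy'])/foc(c),1]); o=c['pose'][:3,3]
    return o+d*(z-o[2])/d[2]
def w2px(c,p):
    q=np.linalg.inv(c['pose'])@np.append(p,1); return q[:2]/q[2]*foc(c)+[c['cx'],c['cy']]
E
python3 - <<'E'
from h import *
s=ctrl.sense(); print(s['eef_pos'],s['ee_rot'],R.from_quat(np.roll(s['ee_rot'],-1)).as_matrix().round(3))
for n in ('scene','side'):
    c=cap(n,n+'0.png'); print(n,c['pose'][:3,3].round(0),c['vertical_fov'])
    for q in ('slide_base','push_face','far_face','plunger_tip','notch','module','start_top','start_box','spare_module_a','hex_key','mug'):
        print(q,[(np.round(b['at']),round(b['p'],2)) for b in models.boxes_of(n,q)[:3]])
E
```

```text
[ 212.48581283 -479.78639297  230.72695775] [-6.48327712e-04  9.78359472e-01  2.06911391e-01 -2.95589508e-06] [[ 0.914  0.405 -0.   ]
 [ 0.405 -0.914  0.001]
 [ 0.    -0.001 -1.   ]]
scene [-355. -653.  598.] 50.224497139676515
slide_base [(array([ 445., -299.,   14.]), 0.98), (array([ 627., -150.,   11.]), 0.34)]
push_face [(array([ 430., -288.,   55.]), 0.95)]
far_face [(array([ 435., -287.,   55.]), 0.83)]
plunger_tip []
notch [(array([444., 571.,  27.]), 0.56), (array([ 433., -234.,   30.]), 0.51)]
module [(array([ 451., -286.,   73.]), 0.43)]
start_top [(array([ 478., -117.,   54.]), 0.64), (array([ 435., -283.,   51.]), 0.53)]
start_box [(array([ 461., -130.,   28.]), 0.62)]
spare_module_a []
hex_key [(array([ 627., -150.,   15.]), 0.44)]
mug [(array([647., -66.,  67.]), 0.93)]
side [1164.  630. 1165.] 53.11065584611386
slide_base [(array([ 603., -283.,    6.]), 0.96), (array([466., 549.,  27.]), 0.65)]
push_face [(array([ 467., -262.,   50.]), 0.66), (array([ 552., -240.,   26.]), 0.3)]
far_face [(array([ 466., -267.,   48.]), 0.75)]
plunger_tip []
notch [(array([ 550., -236.,   23.]), 0.6)]
module [(array([710., 115.,  34.]), 0.36)]
start_top [(array([ 489., -112.,   50.]), 0.52)]
start_box [(array([ 496., -105.,   27.]), 0.69)]
spare_module_a [(array([ 554., -355.,   29.]), 0.43), (array([465., 548.,  27.]), 0.18)]
hex_key [(array([ 464., -260.,   49.]), 0.57)]
mug [(array([681., -55.,  61.]), 0.76)]
```

View pics/scene0.png

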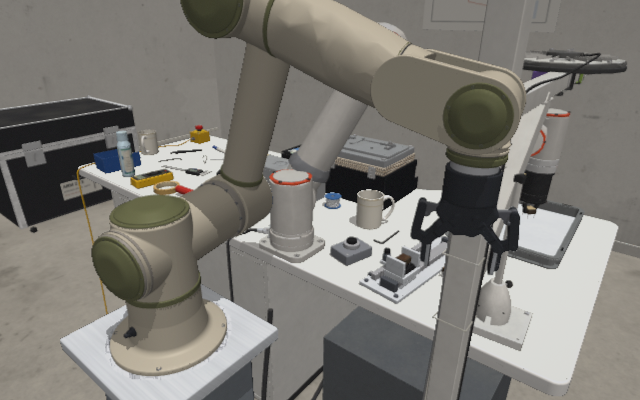

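View pics/side0.png

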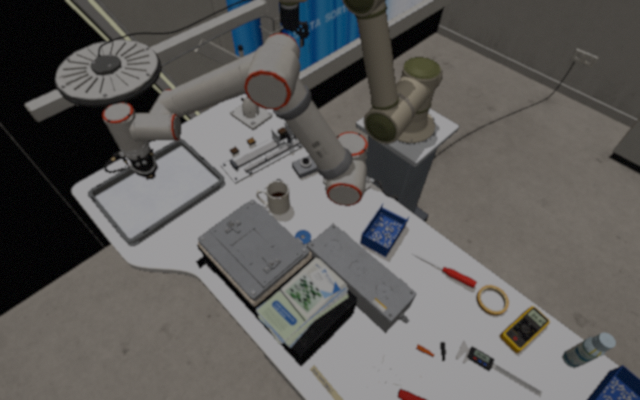

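The scene view shows the slide at about (400,268), the start box at (352,248) and the mug at (370,208). The arm stands outside the frame. The side view is coarse. I'll draw back and then turn in.

```bash
python3 -m pendant '-0.03 -0.013 0 0; 0.018 -0.041 0 0; 0.018 -0.041 0 0; 0.018 -0.041 0 0; 0.018 -0.041 0 0; 0 0 0 0; 0 0 0 0' 0; python3 - <<'E'
from h import *
s=ctrl.sense(); print(s['eef_pos'],s['force'],s['joints'])
c=cap('wrist','w1.png'); print(c['pose'].round(2),c['vertical_fov'],c['cx'],c['cy'])
E
```

```text
time_s: 2.08
eef_pos: [179.3, -301.8, 231.6]
ee_rot: [0.001, 0.978, 0.207, -0.0]
force: [0.2, 0.1, 0.6]
grip_width: -0.002
grip_force: 0.0
[ 179.32300968 -301.82721244  231.6046934 ] [0.22110279 0.08948005 0.5633443 ] [-1.37231699e+00 -8.79303506e-02  1.95024792e+00 -4.68457442e-05
  1.27816423e+00 -2.18255170e-01]
[[ 4.0000e-01 -8.7000e-01 -2.9000e-01  2.5271e+02]
 [-9.1000e-01 -3.8000e-01 -1.3000e-01 -2.6846e+02]
 [ 0.0000e+00  3.1000e-01 -9.5000e-01  3.7370e+02]
 [ 0.0000e+00  0.0000e+00  0.0000e+00  1.0000e+00]] 70.71337279574168 322.6743272495787 198.3070473895719
```

View pics/w1.png

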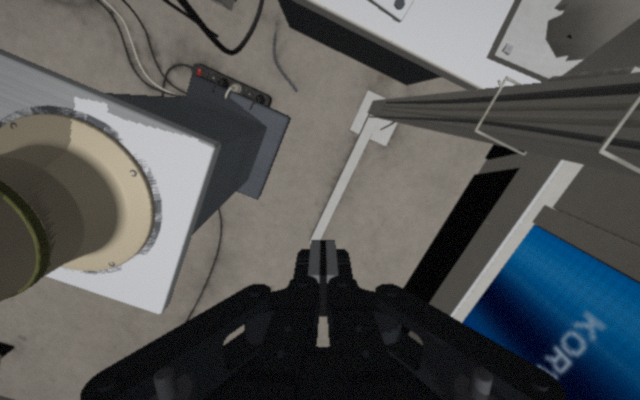

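The wrist view shows the floor and the cart. The fingertips are at (323,250), the table edge is upper right, and the camera looks ahead along tool +x. Next I'll move toward the slide and turn the tool x axis to world +x.

```bash
python3 -m pendant '0.036 0.0105 -0.012 0; 0.036 0.0105 -0.012 0; 0.036 0.0105 -0.012 0; 0.036 0.0105 -0.012 0; 0 0 0 0.14; 0 0 0 0.14; 0 0 0 0.137; 0 0 0 0; 0 0 0 0'; python3 - <<'E'
from h import *
s=ctrl.sense(); print(s['joints'])
c=cap('wrist','w2.png')
np.save('w2.npy',c,allow_pickle=True)
for q in ('slide_base','push_face','plunger_tip','notch','module','start_top','start_box','spare_module_a','hex_key','mug'):
    print(q,[(np.round(b['at']),round(b['p'],2),w2px(c,b['at']).round()) for b in models.boxes_of('wrist',q)[:3]])
E
```

```text
time_s: 3.25
eef_pos: [328.0, -281.7, 279.1]
ee_rot: [-0.0, 1.0, 0.001, -0.0]
force: [0.4, -0.1, -0.0]
grip_width: 0.0
grip_force: 0.0
[-9.81901404e-01  7.10028463e-02  1.66729637e+00  1.07835985e-05
  1.40374538e+00  5.86788365e-01]
slide_base []
push_face [(array([ 456., -236.,   76.]), 0.54, array([282.,  60.]))]
plunger_tip [(array([ 458., -237.,   76.]), 0.6, array([283.,  58.]))]
notch [(array([ 482., -239.,   24.]), 0.64, array([290.,  44.]))]
module [(array([ 452., -280.,   72.]), 0.77, array([322.,  65.])), (array([ 481., -120.,   51.]), 0.67, array([185.,  39.]))]
start_top [(array([ 479., -117.,   50.]), 0.86, array([183.,  41.]))]
start_box [(array([ 478., -121.,   31.]), 0.97, array([194.,  45.]))]
spare_module_a []
hex_key []
mug []
```

View pics/w2.png

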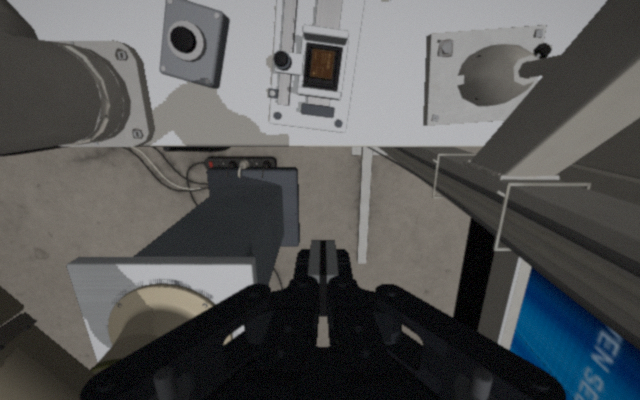

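The wrist view shows the carriage with the module at (322,65), the plunger knob at (283,60), the start button at (183,40) and the slide's near edge at (270-345,130). The notch is out of view, so I'll move forward.

```bash
python3 -m pendant '0.04 0 0 0; 0.04 0 0 0; 0.04 0 0 0; 0 0 0 0; 0 0 0 0'; python3 - <<'E'
from h import *
s=ctrl.sense(); print(s['joints'])
c=cap('wrist','w3.png')
import pickle; pickle.dump(c,open('w3.pkl','wb'))
for q in ('slide_base','push_face','plunger_tip','notch','module','start_top','start_box','spare_module_a','hex_key'):
    print(q,[(np.round(b['at']),round(b['p'],2),w2px(c,b['at']).round()) for b in models.boxes_of('wrist',q)[:3]])
i=cv2.imread('pics/w3.png')[:240,160:480]; cv2.imwrite('pics/w3c.png',cv2.resize(i,None,fx=2.5,fy=2.5,interpolation=cv2.INTER_CUBIC))
E
```

```text
time_s: 4.42
eef_pos: [447.5, -281.3, 279.2]
ee_rot: [-0.0, 1.0, -0.0, -0.0]
force: [-0.0, -0.0, -0.0]
grip_width: -0.004
grip_force: 0.0
[-7.82939997e-01  2.91154194e-01  1.40206621e+00 -2.29139552e-04
  1.44891696e+00  7.87981214e-01]
slide_base [(array([ 561., -287.,   12.]), 0.57, array([327.,  79.]))]
push_face [(array([ 460., -274.,   51.]), 0.82, array([317., 159.])), (array([ 548., -359.,   25.]), 0.69, array([382.,  89.]))]
plunger_tip [(array([ 457., -270.,   53.]), 0.44, array([315., 162.]))]
notch [(array([ 558., -248.,   25.]), 0.83, array([297.,  81.]))]
module [(array([ 457., -278.,   73.]), 0.61, array([321., 165.]))]
start_top [(array([ 485., -119.,   52.]), 0.93, array([198., 140.]))]
start_box [(array([ 483., -122.,   28.]), 0.81, array([207., 139.]))]
spare_module_a [(array([ 546., -360.,   26.]), 0.92, array([383.,  91.])), (array([ 623., -364.,   31.]), 0.83, array([391.,  22.]))]
hex_key [(array([ 614., -154.,    4.]), 0.7, array([226.,  36.])), (array([ 457., -280.,   74.]), 0.54, array([322., 165.]))]
```

View pics/w3c.png

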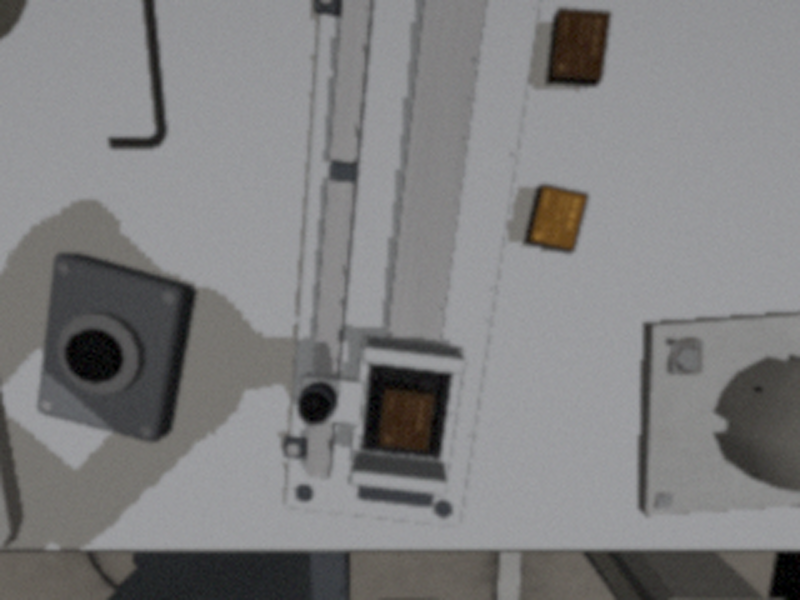

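The crop shows the notch at full-image (297,68), the plunger knob at (287,161), the button at (198,142), the spare modules at (384,87) and (391,18), and the hex key at upper left. Now for the geometry.

```bash
python3 - <<'E'
from h import *
import pickle; c=pickle.load(open('w3.pkl','rb'))
f=lambda u,v,z: px2w(c,u/2.5+160,v/2.5,z)
P=dict(notch=(343,171,26),knob=(317,403,75),button=(95,355,52),nlugL=(352,490,81),nlugR=(441,497,81),flugL=(368,340,81),flugR=(463,350,81),
 bR0=(462,520,10),bR1=(540,0,10),bL0=(287,505,10),bL1=(318,10,10),g0=(388,340,26),g1=(415,0,26),h0=(443,340,26),h1=(487,0,26))
W={k:f(*v) for k,v in P.items()}
for k in W: print(k,W[k].round(1))
for a,b in (('bR0','bR1'),('bL0','bL1'),('g0','g1'),('h0','h1')):
    d=W[b]-W[a]; print(a,np.degrees(np.arctan2(d[1],d[0])).round(2))
d=W['notch']-W['knob']; print('knob>notch',d, np.degrees(np.arctan2(d[1],d[0])))
E
```

```text
notch [ 572.6 -247.9   26. ]
knob [ 461.9 -236.1   75. ]
button [ 482.6 -119.2   52. ]
nlugL [ 418.5 -252.9   81. ]
nlugR [ 414.8 -298.1   81. ]
flugL [ 493.2 -262.3   81. ]
flugR [ 488.5 -307.4   81. ]
bR0 [ 376.1 -315.    10. ]
bR1 [ 652.3 -347.1   10. ]
bL0 [ 386.  -206.7   10. ]
bL1 [ 648.1 -236.2   10. ]
g0 [ 487.6 -270.3   26. ]
g1 [ 647.5 -284.6   26. ]
h0 [ 487.6 -300.6   26. ]
h1 [ 647.5 -319.1   26. ]
bR0 -6.63
bL0 -6.42
g0 -5.1
h0 -6.6
knob>notch [110.69642501 -11.81946455 -49.        ] -6.094590462894638
```

Slide yaw is about -6.3°, the push face is near (417,-276) and the travel is about 111 mm. I'll align behind the lug and lower.

```bash
python3 -m pendant '0 0 0 0.11; -0.041 -0.001 0 0; -0.041 -0.001 0 0; 0 0 0.044 0; 0 0 0.044 0; 0 0 0.044 0; 0 0 0.044 0; 0 0 0.041 0; 0 0 0 0; 0 0 0 0'; python3 - <<'E'
from h import *
cap('wrist','w4.png')
E
```

```text
time_s: 6.18
eef_pos: [367.3, -271.0, 63.8]
ee_rot: [0.001, 0.998, -0.055, 0.001]
force: [0.5, -1.0, 0.3]
grip_width: 0.001
grip_force: 0.0
```

View pics/w4.png

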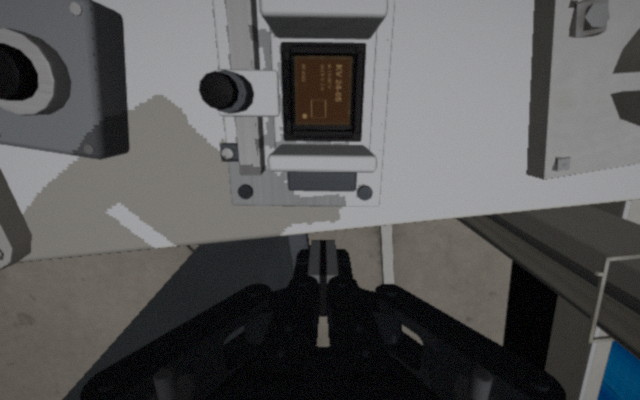

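The close view shows the slide upright in the image and the lug at (322,165) centred on the fingers at (323,255). Now I'll push.

```bash
python3 -m pendant '0.015 0 0 0; 0.012 0 0 0; 0.006 0 0 0; 0.006 0 0 0; 0.006 0 0 0; 0.008 0 0 0; 0.008 0 0 0; 0.008 0 0 0; 0.008 0 0 0; 0.008 0 0 0'; python3 -m pendant '0.008 0 0 0; 0.008 0 0 0; 0.008 0 0 0; 0.008 0 0 0; 0 0 0 0; 0 0 0 0'; python3 - <<'E'
from h import *
c=cap('wrist','w5.png'); import pickle; pickle.dump(c,open('w5.pkl','wb'))
i=cv2.imread('pics/w5.png')[:200,160:480]; cv2.imwrite('pics/w5c.png',cv2.resize(i,None,fx=2.5,fy=2.5,interpolation=cv2.INTER_CUBIC))
E
```

```text
time_s: 7.48
eef_pos: [450.6, -279.9, 62.2]
ee_rot: [-0.0, 0.998, -0.055, -0.001]
force: [-6.9, -0.9, 2.7]
grip_width: 0.001
grip_force: 3.2
time_s: 8.22
eef_pos: [482.9, -283.0, 62.2]
ee_rot: [-0.0, 0.998, -0.055, 0.0]
force: [0.5, -0.3, 0.1]
grip_width: -0.006
grip_force: 0.0
```

View pics/w5c.png

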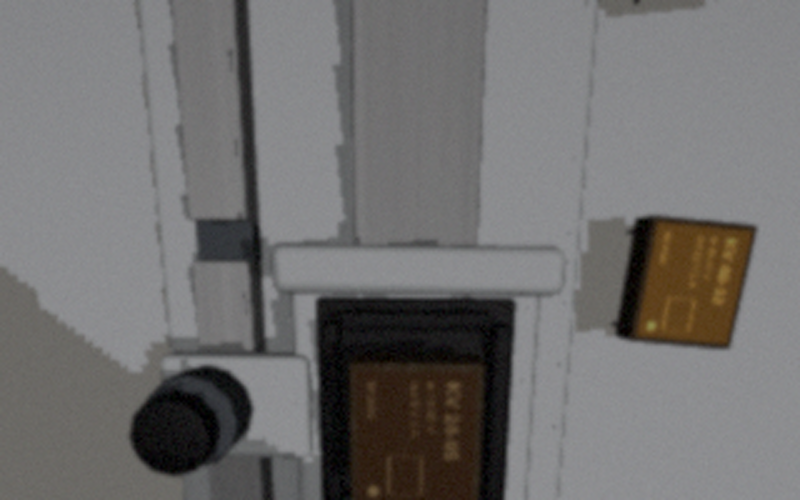

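The crop shows the notch at (226,240), ahead of the knob top at (173,433). I'll work out what travel is left.

```bash
python3 - <<'E'
from h import *
import pickle; c=pickle.load(open('w5.pkl','rb'))
f=lambda u,v,z: px2w(c,u/2.5+160,v/2.5,z)
n=f(226,240,26);k=f(173,433,75);u=np.array([.994,-.11,0])
print(n,k,(n-k)@u, f(420,245,81)@u-70)
print(ctrl.sense()['eef_pos']@u)
E
```

```text
[ 572.67760956 -249.07102432   26.        ] [ 537.47591715 -244.31667423   75.        ] 35.51346076297516 524.2428409005533
511.11662086826783
```

```bash
python3 -m pendant '0.006 0 0 0; 0.006 0 0 0; 0.006 0 0 0; 0.004 0 0 0; 0.003 0 0 0; 0.002 0 0 0; 0.0015 0 0 0; 0.0015 0 0 0'; for i in 1; do :; done; python3 -m pendant '0.001 0 0 0'; python3 -m pendant '0.001 0 0 0';python3 - <<'E'
from h import *
c=cap('wrist','w6.png'); import pickle; pickle.dump(c,open('w6.pkl','wb'))
i=cv2.imread('pics/w6.png')[:200,160:480]; cv2.imwrite('pics/w6c.png',cv2.resize(i,None,fx=2.5,fy=2.5,interpolation=cv2.INTER_CUBIC))
E
```

```text
time_s: 9.28
eef_pos: [512.4, -286.6, 62.2]
ee_rot: [-0.0, 0.998, -0.055, -0.001]
force: [-6.1, -1.1, 1.2]
grip_width: 0.003
grip_force: 2.5
time_s: 9.4
eef_pos: [513.5, -286.7, 62.2]
ee_rot: [-0.0, 0.998, -0.055, -0.001]
force: [-4.6, -0.1, 1.2]
grip_width: -0.001
grip_force: 2.4
time_s: 9.52
eef_pos: [514.5, -286.8, 62.2]
ee_rot: [-0.0, 0.998, -0.055, -0.001]
force: [-4.9, -0.6, 1.1]
grip_width: -0.001
grip_force: 2.4
```

View pics/w6c.png

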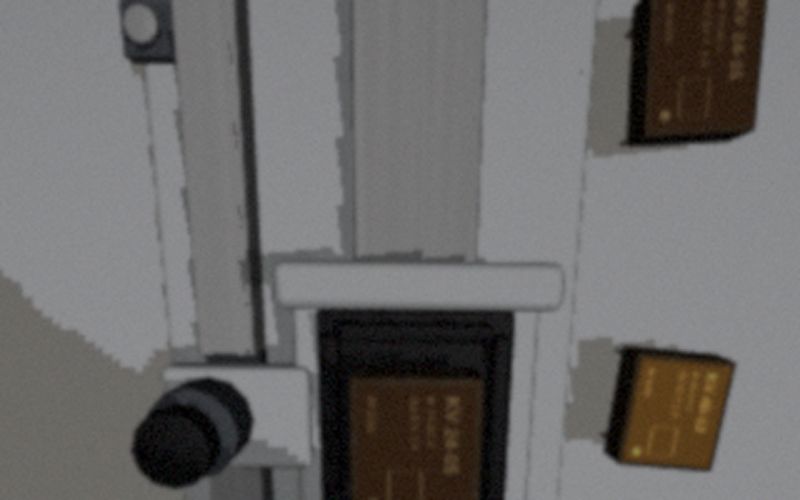

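The knob is at (175,446) and the notch is now hidden under the plunger arm, with a steady 5 N drag. I'll creep forward, watching the force.

```bash
python3 - <<'E'
from h import *
import pickle; c=pickle.load(open('w6.pkl','rb'))
k=px2w(c,175/2.5+160,446/2.5,75);u=np.array([.994,-.11,0]); print(596.6-k@u,k)
E
python3 -m pendant '0.001 0 0 0'|grep -E 'force|eef'; python3 -m pendant '0.001 0 0 0'|grep -E 'force|eef'; python3 -m pendant '0.001 0 0 0'|grep -E 'force|eef'
```

```text
6.141978002794758 [ 566.5835692  -247.94503825   75.        ]
eef_pos: [515.6, -286.9, 62.2]
force: [-4.5, -1.0, 1.4]
grip_force: 2.4
eef_pos: [516.6, -287.0, 62.3]
force: [-4.3, -2.3, 0.6]
grip_force: 2.3
eef_pos: [517.7, -287.2, 62.2]
force: [-4.5, -1.6, 0.3]
grip_force: 1.9
```

```bash
f(){ grep -E '^(eef|force)'; }; python3 -m pendant '0.0008 0 0 0'|f; python3 -m pendant '0.0008 0 0 0'|f
```

```text
eef_pos: [518.7, -287.2, 62.2]
force: [-2.5, -2.0, -0.2]
eef_pos: [519.6, -287.2, 62.3]
force: [-1.4, -1.4, -0.5]
```

```bash
f(){ grep -E '^(eef|force|time)'; }; python3 -m pendant '0 0 0 0; 0 0 0 0'|f; python3 - <<'E'
from h import *
c=cap('wrist','w7.png'); import pickle; pickle.dump(c,open('w7.pkl','wb'))
for n in('5','6','7'):
    c=pickle.load(open(f'w{n}.pkl','rb'));i=cv2.imread(f'pics/w{n}.png',0)[90:150,265:390]
    # lug top far edge gradient row in full image, columns 280..375
    col=cv2.imread(f'pics/w{n}.png',0)[:,290:370].mean(1); g=np.diff(col[95:135]); print(n,[(95+int(j),round(float(g[j]),1)) for j in np.argsort(-abs(g))[:4]])
i=cv2.imread('pics/w7.png')[:200,160:480]; cv2.imwrite('pics/w7c.png',cv2.resize(i,None,fx=2.5,fy=2.5,interpolation=cv2.INTER_CUBIC))
E
```

```text
time_s: 10.45
eef_pos: [519.7, -287.1, 62.4]
force: [0.0, 0.4, -0.7]
5 [(118, -32.7), (119, -30.5), (99, 15.9), (115, -14.6)]
6 [(123, -35.3), (122, -28.1), (105, 18.9), (121, -15.9)]
7 [(122, -36.4), (121, -27.6), (104, 18.8), (120, -16.4)]
```

View pics/w7c.png

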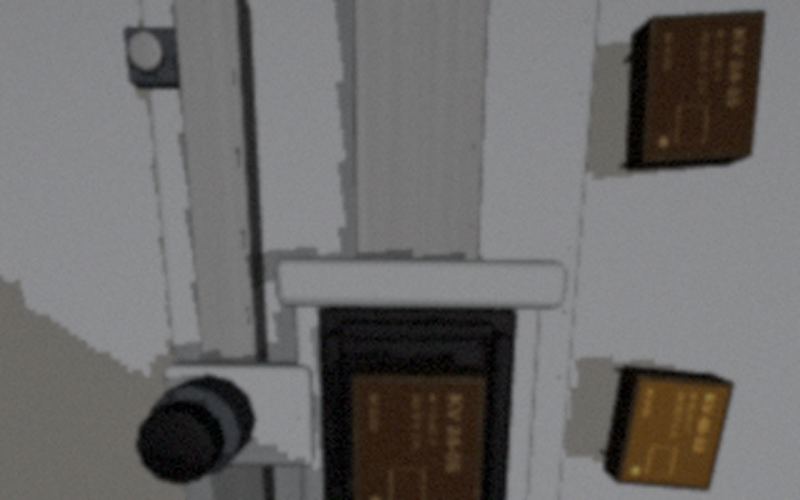

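The knob is at (180,442), about 1 px ahead of the fingers, and the force is 0. That fits the plunger having dropped. A gentle nudge should meet clearly more resistance if it is seated.

```bash
f(){ grep -E '^(eef|force)'; }; python3 -m pendant '0.0008 0 0 0'|f;python3 -m pendant '0.0006 0 0 0'|f;python3 -m pendant '0.0006 0 0 0'|f
```

```text
eef_pos: [520.2, -287.2, 62.4]
force: [-1.2, 0.7, 1.0]
eef_pos: [520.8, -287.4, 62.3]
force: [-0.0, -0.4, -1.0]
eef_pos: [521.4, -287.5, 62.3]
force: [0.8, -0.2, 0.2]
```

```bash
f(){ grep -E '^(eef|force)'; }; python3 -m pendant '0.0006 0 0 0; 0 0 0 0'|f;python3 -m pendant '0.0006 0 0 0; 0 0 0 0'|f
```

```text
eef_pos: [522.0, -287.5, 62.3]
force: [0.5, 0.1, -0.1]
eef_pos: [522.2, -287.6, 62.3]
force: [-2.0, -0.2, 0.9]
```

```bash
f(){ grep -E '^(eef|force)'; }; python3 -m pendant '0.0006 0 0 0; 0 0 0 0'|f;python3 -m pendant '0.0005 0 0 0; 0 0 0 0'|f
```

```text
eef_pos: [522.5, -287.6, 62.3]
force: [-5.9, 0.9, 2.2]
eef_pos: [522.7, -287.7, 62.3]
force: [-8.0, -0.2, 3.6]
```

The force rises stiffly to 8 N with no motion, so the plunger is seated. I'll back off and raise, and check where the neighbouring robot's column stands.

```bash
python3 -m pendant '-0.02 0 0 0; -0.03 0 0 0; 0 0 -0.05 0; 0 0 -0.05 0; 0 0 -0.05 0; 0 0 0 0; 0 0 0 0'; python3 - <<'E'
from h import *
c=cap('scene')
for p in ((292,247),(262,247),(325,243),(292,258)): print(p,px2w(c,*p,10).round())
b=px2w(c,292,247,10)
for z in (100,200,300,400): print(z,w2px(c,[b[0],b[1],z]).round())
c=cap('wrist','w8.png'); import pickle; pickle.dump(c,open('w8.pkl','wb'))
print([(np.round(b['at']),b['p']) for b in models.boxes_of('wrist','start_top')])
s=ctrl.sense();print(s['joints'])
E
```

```text
time_s: 12.75
eef_pos: [473.8, -282.0, 211.6]
ee_rot: [-0.0, 0.998, -0.055, -0.0]
force: [0.3, -0.2, -0.6]
grip_width: -0.001
grip_force: 0.0
(292, 247) [405.  24.  10.]
(262, 247) [354.  88.  10.]
(325, 243) [480. -33.  10.]
(292, 258) [362. -14.  10.]
100 [291. 217.]
200 [291. 182.]
300 [290. 144.]
400 [289. 104.]
[(array([ 481., -120.,   49.]), 0.75)]
[-7.49512120e-01  3.87391264e-01  1.44735794e+00  1.00191775e-04
  1.30901554e+00  9.31448052e-01]
```

View pics/w8.png

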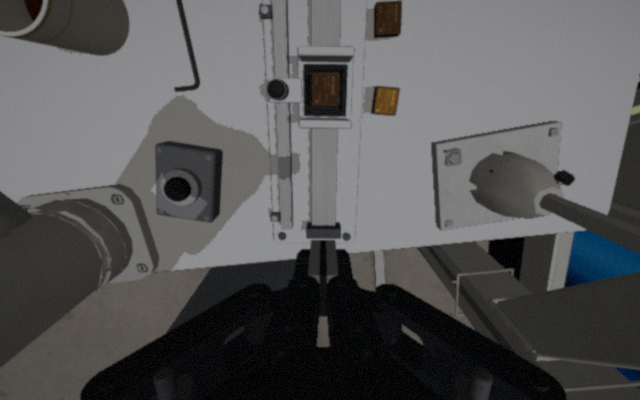

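The view shows the button at (179,189) and the carriage resting with its knob at (277,90). The neighbouring robot's column is at lower left, clear of the button. I'll measure the button and go above it.

```bash
python3 - <<'E'
from h import *
import pickle; c=pickle.load(open('w8.pkl','rb')); i=cv2.imread('pics/w8.png',0)
s=i[165:212,155:205]; m=(s<35).astype(np.uint8); n,l,st,ce=cv2.connectedComponentsWithStats(m); j=1+st[1:,4].argmax(); print(ce[j]+[155,165],st[j])
p=px2w(c,*(ce[j]+[155,165]),52); print(p)
k=px2w(c,277,90,72); u=np.array([.994,-.11,0]); print('knob-notch',k@u-596.6)
s=ctrl.sense(); M=R.from_quat(np.roll(s['ee_rot'],-1)).as_matrix(); print('tool shift',M.T@(p-s['eef_pos']))
E
```

```text
[177.22012579 188.39832285] [ 10  12  26  24 477]
[ 483.78362698 -119.28318186   52.        ]
knob-notch -1.1860898141062535
tool shift [  -7.56441861 -162.55234818  159.25707049]
```

```bash
python3 -m pendant '-0.002 -0.041 0 0; -0.002 -0.041 0 0; -0.002 -0.041 0 0; -0.0015 -0.0395 0 0; 0 0 0.045 0; 0 0 0.045 0; 0 0 0.045 0; 0 0 0.015 0; 0 0 0 0; 0 0 0 0'
```

```text
time_s: 14.15
eef_pos: [485.2, -120.3, 63.7]
ee_rot: [0.001, 0.998, -0.055, 0.001]
force: [-0.3, 0.2, 0.6]
grip_width: 0.003
grip_force: 0.0
```

```bash
python3 -m pendant '0 0 0.004 0; 0 0 0.004 0; 0 0 0.003 0; 0 0 0 0; 0 0 0 0'; python3 -m pendant '0 0 0.002 0; 0 0 0.002 0; 0 0 0 0'
```

```text
time_s: 14.78
eef_pos: [484.3, -119.9, 51.4]
ee_rot: [0.0, 0.998, -0.055, -0.0]
force: [-0.1, 1.3, 1.6]
grip_width: 0.002
grip_force: 0.8
time_s: 15.15
eef_pos: [484.4, -119.9, 47.3]
ee_rot: [0.0, 0.998, -0.055, 0.0]
force: [-1.1, 0.8, 3.5]
grip_width: -0.002
grip_force: 2.0
```

```bash
python3 -m pendant '0 0 0.0015 0; 0 0 0.001 0; 0 0 0 0'; python3 -m pendant '0 0 0.001 0; 0 0 0 0; 0 0 0 0'
```

```text
time_s: 15.52
eef_pos: [484.5, -119.9, 45.8]
ee_rot: [0.0, 0.998, -0.055, 0.0]
force: [-4.7, 2.7, 17.4]
grip_width: -0.002
grip_force: 8.3
time_s: 15.9
eef_pos: [484.6, -120.0, 45.7]
ee_rot: [0.0, 0.998, -0.055, 0.0]
force: [-8.4, 2.6, 25.9]
grip_width: 0.0
grip_force: 13.2
```

The button bottomed out (z 45.7, 26 N). Now I'll release, retreat and check.

```bash
python3 -m pendant '0 0 -0.02 0; 0 0 -0.04 0; 0 0 -0.05 0; 0 0 -0.05 0; 0 0.04 0 0; 0 0.04 0 0; 0 0.04 0 0; 0 0.04 0 0; 0 0 0 0; 0 0 0 0'; python3 - <<'E'
from h import *
c=cap('wrist','w9.png'); i=cv2.imread('pics/w9.png',0)
s=ctrl.sense();print(s['eef_pos'],s['force'])
E
```

```text
time_s: 17.15
eef_pos: [466.7, -278.3, 203.4]
ee_rot: [-0.0, 0.998, -0.055, -0.0]
force: [-0.3, 0.6, -0.3]
grip_width: -0.003
grip_force: 0.0
[ 466.83854145 -278.04582775  203.58527882] [ 0.81943237  0.96350089 -0.22688245]
```

View pics/w9.png

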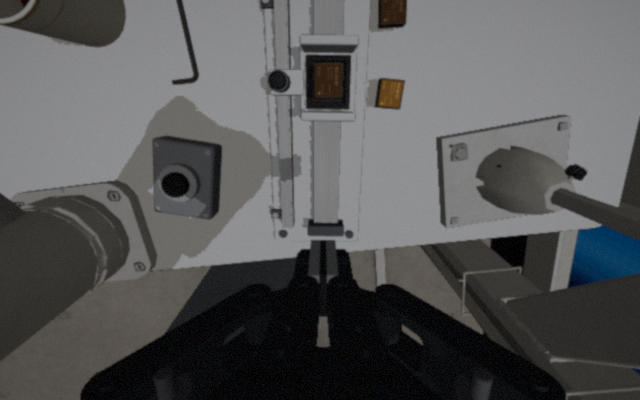

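The carriage rests at (327,80) with the module in its nest, the button at (175,184) is up, the bystanders have not moved, and the arm is clear.

```bash
python3 -c "
from rig import ctrl
print(ctrl.finish_job())"
```

```text
the job is handed in; nothing more can be done
None
```

I handed the job in: force readings and pictures show the plunger seated in the notch, the button then pressed fully down and released, the module in its nest, the bystanders unmoved and the arm clear, but the hand-in returned no verdict.

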